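# Back the tin feeder's dial off by one notch

## Task

The tin feeder has clicked one notch too far. With a fingertip, tip the ratchet pawl's thumb bar over so that the pawl lifts and stays up, push the dial backward (clockwise seen from above) by one notch, then tip the bar back so that the pawl drops all the way into the next gullet. Only push: lift nothing, keep the filled tins standing in their pockets and do not disturb the timer, the marker and the loose lid around the feeder.

Things in the scene. Friction and masses are not known exactly. Their poses are not given: they have to be found in the camera images.
- dial (a joint): turn of the dial in rad, 0 at the start; forward (counter-clockwise seen from above) is positive, backward (clockwise) negative. One notch is 0.524 rad (30 degrees). It is stiff (0.22 N m) and stays where left. While the pawl is down it cannot turn back more than 0.03. With the dial between -0.55 and -0.38 the pawl can drop all the way into the next gullet
- pawl (a joint): lift of the pawl in rad: 0 = all the way down (start), above 0.17 clear of the teeth, 1.0 = fully up against its stop. Pushing the thumb bar level, away from the nose, lifts it (under 1 N). It tumbles over centre at about 0.56: pushed farther it falls back to its stop and stays up by itself; pushed back across centre it drops onto the dial by itself
- thumb_bar (a point): centre of the thumb bar, a dark level steel rod 43 mm long, 11 mm thick, on top of the pawl's upright lever; 121 mm above the table with the pawl down. Its y axis runs along the rod; with the pawl down its x axis is level and points the way to push for lifting. From fully down to fully up it moves 56 mm that way and ends 112 mm above the table; the pawl's pivot lies 56 mm below it and 20 mm ahead
- pawl_nose (a point): underside of the nose of the steel pawl, 8 mm thick and 14 mm wide, 47 mm above the table and 115 mm from the dial's axis when down. The pawl is a bell crank: an 85 mm arm lies along the rim from the pivot to the nose, an upright lever with the thumb bar stands on the pivot
- dial_hub (a point): centre of the dial on its turning axis at its top face, 45 mm above the table; z up. Dial: aluminium plate 248 mm across on a grey foot that is screwed down. On its rim stand 12 saw teeth 12 mm high, 103 to 123 mm from the axis: upright face on the clockwise end, a slope of 16 degrees the other way, then a flat gullet 14 degrees long for the pawl's nose
- post_0 (a point): centre of the top of upright steel push post 0 on the dial: 12 mm thick, 75 mm tall, top 120 mm above the table, 88 mm from the dial's axis; the four posts stand 90 degrees apart, between the tin pockets, and turn with the dial
- post_1 (a point): centre of the top of upright steel push post 1 on the dial: 12 mm thick, 75 mm tall, top 120 mm above the table, 88 mm from the dial's axis; the four posts stand 90 degrees apart, between the tin pockets, and turn with the dial
- post_2 (a point): centre of the top of upright steel push post 2 on the dial: 12 mm thick, 75 mm tall, top 120 mm above the table, 88 mm from the dial's axis; the four posts stand 90 degrees apart, between the tin pockets, and turn with the dial
- post_3 (a point): centre of the top of upright steel push post 3 on the dial: 12 mm thick, 75 mm tall, top 120 mm above the table, 88 mm from the dial's axis; the four posts stand 90 degrees apart, between the tin pockets, and turn with the dial
- tin_a_mid (a point): centre of filled balm tin a, 70 mm across and 31 mm high, standing loose in a pocket on the dial, its top 76 mm above the table
- tin_b_mid (a point): centre of filled balm tin b, 70 mm across and 31 mm high, standing loose in a pocket on the dial, its top 76 mm above the table
- tin_c_mid (a point): centre of filled balm tin c, 70 mm across and 31 mm high, standing loose in a pocket on the dial, its top 76 mm above the table
- pocket_a (a point): where the centre of tin a belongs: 65 mm from the dial's axis, turning with the dial; three 8 mm high pins stand round each pocket with 1.5 mm play. The fourth pocket is empty
- pocket_b (a point): where the centre of tin b belongs: 65 mm from the dial's axis, turning with the dial; three 8 mm high pins stand round each pocket with 1.5 mm play. The fourth pocket is empty
- pocket_c (a point): where the centre of tin c belongs: 65 mm from the dial's axis, turning with the dial; three 8 mm high pins stand round each pocket with 1.5 mm play. The fourth pocket is empty
- timer_mid (a point): centre of the dial timer, 64 mm across and 38 mm high, loose on the table left of the feeder
- marker_mid (a point): centre of the felt marker, 132 mm long and 16 mm thick, loose on the table left of the feeder
- spare_lid_mid (a point): centre of a loose bamboo balm lid, 71 mm across and 17 mm high, on the table right of the feeder
Not all that is in view belongs to the job. Leave any blue or green look-alike of the part that bears tin_c_mid alone.

How it is judged (in metres and radians):
On the way:
1. the pawl is lifted and stays up while the dial still stands at its first notch (value of joint pawl above 0.6 rad and value of joint dial between -0.12 and 0.2 rad), for 0.2 s.
At the end, for the whole second after the job is handed in: the dial stands one notch back (joint dial between -0.58 and -0.36 rad) and at rest, the pawl is all the way down in that gullet (joint pawl under 0.045 rad), and the three tins stand in their pockets (within 8 mm) (value of joint dial between -0.58 and -0.36 rad and value of joint pawl below 0.045 rad and velocity of joint dial between -0.05 and 0.05 rad/s and distance between tin_a_mid and pocket_a below 0.008 m and distance between tin_b_mid and pocket_b below 0.008 m and distance between tin_c_mid and pocket_c below 0.008 m); the robot touches nothing.
It fails at once if a filled tin is lifted, tipped or pushed out of its pocket (distance between tin_a_mid and pocket_a above 0.014 m or distance between tin_b_mid and pocket_b above 0.014 m or distance between tin_c_mid and pocket_c above 0.014 m).
It fails at once if the timer, marker or spare lid beside the feeder is moved (distance of any of timer_mid, marker_mid, spare_lid_mid from where it was at the start of the episode above 0.02 m).
It also fails if it takes over 54 s, if anything falls off the work surface, if the arm or the gripper's body presses on something with over 40 N, if the wrist force passes 120 N, or if a joint passes its speed limit or range.

## Robot

A 6-joint arm with a two-finger parallel gripper is mounted at the origin on a cart in front of the work surface, level with it; the furniture and walls round the work are solid. World frame = base frame: x ahead of the robot, y to its left, z up, the work surface at z = 0. Lengths are in mm, angles in rad, forces in N, time in s.
With the tool pointing down it reaches from about 300 to 775 mm from the base axis. Payload 14.6 kg.
Tool frame: the origin (TCP) lies on the centre line of the jaws, within the pads' length; the fingertips stand 19 mm ahead of it and the grasp point (between the pads) is the TCP (bot.tip_reach is the distance from the TCP to the fingertips, in mm); y points along the fingers, x is the direction in which the jaws open and shut, and the axes are right-handed (so a half turn about y gives the same grasp; the last joint's range is limited). The gripper opens to 85 mm and grips with 20 to 120 N. Pads are 22 mm wide; open, the fingers measure 114 mm over their backs; the gripper's body (76 mm by 85 mm) begins 54 mm behind the grasp point. The pads swing forward as they close: fully open they stand 13 mm farther back than shut.
Start: joints at [-0.067, 0.3, 1.521, -0, 1.321, -0.067], TCP at [549.991, -0.002, 250.281] pointing down, gripper open.
Joint ranges: [-3.03, 3.03], [-0.79, 2.21], [0.23, 2.52], [-1.04, 4.18], [0, 3.07], [-2.55, 2.55]. Speed limits (rad/s): [2.22, 2.22, 2.57, 3.14, 3.14, 3.14].

## Interface

Orientations are given as a unit quaternion [w, x, y, z].
In Python, from rig import bot gives the robot as it stands. Calls block until the motion is done:
- bot.move_to(position, orientation): joint-space move of the TCP to a pose.
- bot.servo_line(position, attitude=None, speed=150, until_force=None): straight line of the TCP; attitude=None keeps the orientation; speed is the mean speed in mm/s. With until_force (N) it stops when the force on the tool has changed by that much, and returns True; else False.
- bot.move_joints(angles): joint-space move.
- bot.move_gripper(opening, grip_force=None): finger opening in mm; grip_force is the grip in N (None keeps the last); returns when the fingers have stopped.
- bot.dwell(seconds).
- bot.ik(position, orientation): joint angles nearest the present ones, or None.
- bot.read_state(): the state.
- bot.read_camera(name): name is "scene" or "side" or "wrist"; returns a dict with "image" (384x512x3 uint8, blue, green, red), "depth" (384x512 float32, mm along the optical axis (not along the pixel's ray), 0 where there is no reading), "fovy" (degrees; the focal length in pixels is half the picture's height over the tangent of half this angle, whatever the lens; pixels are square), "cx", "cy" (the principal point, pixels), "k1" (the pictures are not rectified: a ray, as slopes to the right and down, at radius r is drawn at 1 + k1 r^2 times it, then the intrinsics apply), "eye" and "attitude" of the camera in the world; the wrist camera has in their place "mount" (4x4, takes a point from camera to tool coordinates, whose origin is the TCP and whose axes are the tool frame's). Camera axes: x right, y down, z forward; pixel columns grow to the right and rows downward; lengths in mm; the calibration is good to about 2 mm. A picture is of the moment at which its call begins: read the wrist's pose just before it.
A pose or a line that the arm cannot do raises bot.MotionError and nothing moves.
- bot.finish_job(): hands the job in, once; it reports no verdict.
The state is a dict: "clock": time; "joint_positions": joint angles; "qvel": joint speeds; "effort": joint torques, N m; "ee_pos": TCP position; "tool_rot": TCP orientation; "ft_force": force on the tool from outside, world axes, zero at the start; "moment": the same for the moment, N m; "grip_width": finger opening in mm.
Only numpy, scipy, OpenCV 4.12 (cv2) and the standard library are available. Lean on these libraries where they do the work, as an engineer would, in place of code of your own. Each camera call takes 0.05 s, during which the arm holds its last target.

## Working session

There is one attempt and no reset: what is moved stays moved. The work goes in short steps, each a Python script; the robot and the scene stay as the last script left them, time stands still between calls to the robot, and variables do not carry over. Pictures are saved under pics/ and viewed, and the job is handed in when it is done.

```bash
ls; mkdir -p pics; python3 - <<'E'
from rig import bot
import cv2,numpy as np
for n in ["scene","side","wrist"]:
    c=bot.read_camera(n); cv2.imwrite(f"pics/{n}0.png",cv2.resize(c["image"],(800,600),interpolation=cv2.INTER_CUBIC))
    print(n,{k:v for k,v in c.items() if k not in("image","depth")},(c["depth"]>0).mean())
print(bot.read_state())
E
```

```text
pics
scene {'fovy': 46.52629962870714, 'cx': 252.9932533381979, 'cy': 187.86721026613662, 'k1': -0.005987586632118708, 'eye': array([ 138.84207468, -550.72797924,  962.30343372]), 'attitude': array([-0.32233853,  0.89649231, -0.28816235,  0.09675679])} 0.9959208170572916
side {'fovy': 45.60670362934093, 'cx': 263.6960123142575, 'cy': 191.16777019711225, 'k1': -0.10232434328755151, 'eye': array([ -82.57571077, 1052.95333521,  890.89542443]), 'attitude': array([ 0.12917093, -0.24262589,  0.84922335, -0.45085169])} 0.9957173665364584
wrist {'fovy': 69.52562704463891, 'cx': 252.74997822005355, 'cy': 189.82990969437165, 'k1': -0.05423344454433407, 'mount': array([[ 9.99999784e-01, -5.75393721e-04, -3.19206146e-04,
         1.68093817e+00],
       [ 1.13940908e-04, -3.26362638e-01,  9.45244633e-01,
        -1.23533127e+02],
       [-6.48064786e-04, -9.45244464e-01, -3.26362502e-01,
         8.52440961e+01],
       [ 0.00000000e+00,  0.00000000e+00,  0.00000000e+00,
         1.00000000e+00]])} 0.99578857421875
{'clock': 0.15, 'joint_positions': array([-6.66084442e-02,  3.00326667e-01,  1.52144904e+00,  2.43379705e-05,
        1.32070835e+00, -6.65886845e-02]), 'qvel': array([ 0.00301806, -0.00359275, -0.00134953, -0.00017219, -0.00155749,
       -0.00067036]), 'effort': array([ 1.15317634e-03, -5.43663168e+01, -3.61884356e+01, -9.07762978e-05,
        3.16729136e-03,  4.75633647e-05]), 'ee_pos': array([5.49832671e+02, 8.92067677e-03, 2.49856402e+02]), 'tool_rot': array([ 7.07136002e-01, -7.07077420e-01,  3.23025170e-04,  3.04786319e-04]), 'ft_force': array([ 0.78063472, -0.00397994, -1.25899281]), 'moment': array([-0.0381386 ,  0.02272411, -0.02538861]), 'grip_width': 85.5451482877677}
```

View pics/scene0.png

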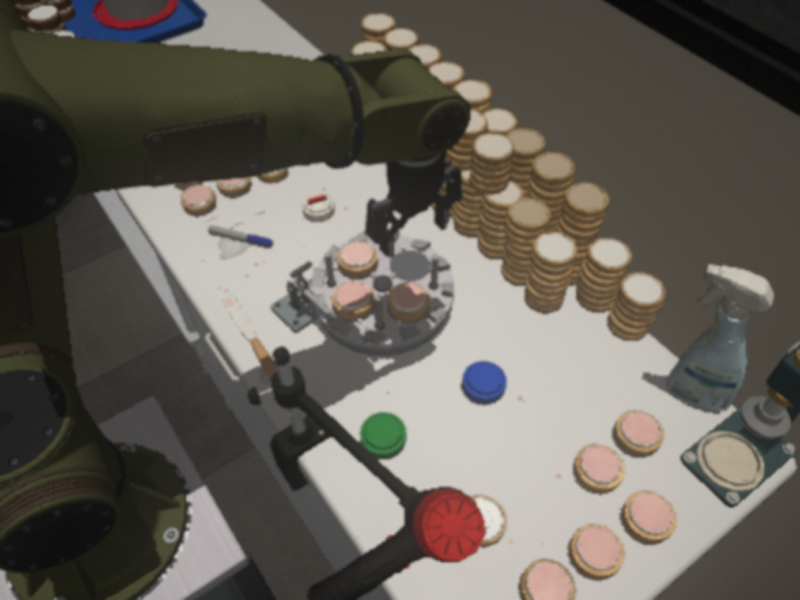

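View pics/side0.png

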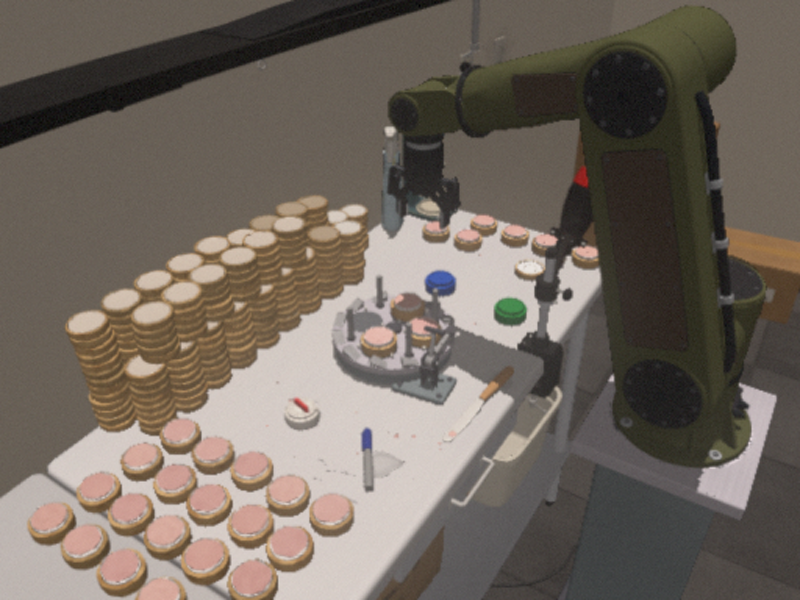

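View pics/wrist0.png

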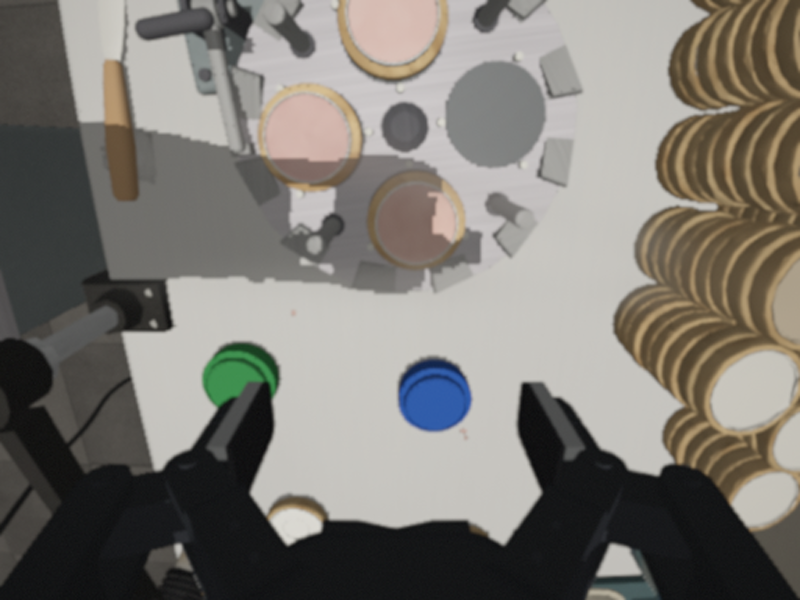

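The wrist view shows the dial (hub at about (405,125)), with the thumb bar at (175,22) and the nose at about (240,150). The bar therefore has to be pushed roughly toward +y. I'll close the gripper and look again from farther toward +y.

```bash
cat > h.py <<'E'
from rig import bot
import numpy as np, cv2
from scipy.spatial.transform import Rotation as R
def q2R(q): return R.from_quat(np.r_[q[1:],q[0]]).as_matrix()
def R2q(M): q=R.from_matrix(M).as_quat(); return np.r_[q[3],q[:3]]
def grab(name,fn=None):
    s=bot.read_state(); c=bot.read_camera(name)
    if name=="wrist":
        T=np.eye(4);T[:3,:3]=q2R(s["tool_rot"]);T[:3,3]=s["ee_pos"];M=T@c["mount"];c["R"],c["t"]=M[:3,:3],M[:3,3]
    else: c["R"],c["t"]=q2R(c["attitude"]),np.array(c["eye"])
    c["f"]=192/np.tan(np.radians(c["fovy"]/2))
    if fn: cv2.imwrite(f"pics/{fn}.png",cv2.resize(c["image"],(800,600),interpolation=cv2.INTER_CUBIC)); np.savez(f"{fn}.npz",**c)
    return c
def load(fn): return {k:(v if v.ndim else v.item()) for k,v in np.load(f"{fn}.npz").items()}
def ray(c,uv,scale=1.0):   # uv in native pixels (or /scale)
    uv=np.atleast_2d(uv).astype(float)/scale
    K=np.array([[c["f"],0,c["cx"]],[0,c["f"],c["cy"]],[0,0,1]])
    p=cv2.undistortPoints(uv.reshape(-1,1,2),K,np.array([c["k1"],0,0,0.])).reshape(-1,2)
    return np.c_[p,np.ones(len(p))]
def at_z(c,uv,z,scale=1.0):
    d=ray(c,uv,scale)@c["R"].T; return c["t"]+d*((z-c["t"][2])/d[:,2])[:,None]
def cloud(c):
    v,u=np.mgrid[:384,:512]; d=ray(c,np.c_[u.ravel(),v.ravel()])*c["depth"].reshape(-1,1)
    return (d@c["R"].T+c["t"]).reshape(384,512,3)
def tri(c1,u1,c2,u2,scale=1.0):
    A=[];b=[]
    for c,u in((c1,u1),(c2,u2)):
        d=(ray(c,u,scale)@c["R"].T)[0];d/=np.linalg.norm(d);P=np.eye(3)-np.outer(d,d);A.append(P);b.append(P@c["t"])
    x,*_=np.linalg.lstsq(np.vstack(A),np.hstack(b),rcond=None); return x,np.linalg.norm(np.vstack(A)@x-np.hstack(b))
DOWN=np.array([np.sqrt(.5),-np.sqrt(.5),0,0])
E
python3 - <<'E'
from h import *
c=grab("wrist","w0"); print(at_z(c,[[405,125]],45,1.5625), at_z(c,[[175,22],[140,27],[210,15]],121,1.5625))
print(bot.tip_reach)
bot.move_gripper(0,40)
bot.move_to([470,130,290],DOWN)
c=grab("wrist","w1"); s=bot.read_state();print(s["clock"],s["ee_pos"],s["grip_width"],bot.tip_reach)
grab("scene","s1"); grab("side","d1")
E
```

```text
[[558.48608981 101.20439429  45.        ]] [[436.27390754 150.25870347 121.        ]
 [416.93583233 148.62833136 121.        ]
 [455.34639943 152.92764698 121.        ]]
19.0
1.6917 [470.31219852 129.54165848 289.74459324] -0.017463811566676028 19.0
```

View pics/w1.png

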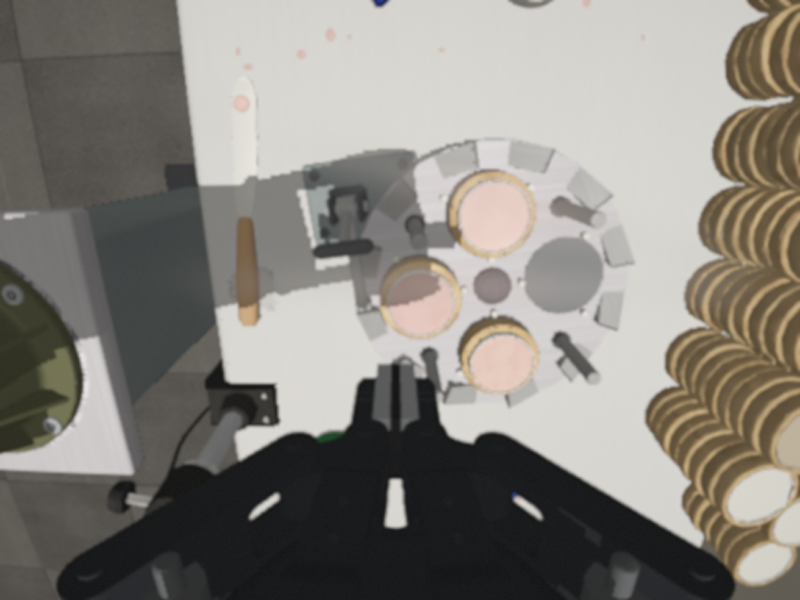

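View pics/d1.png

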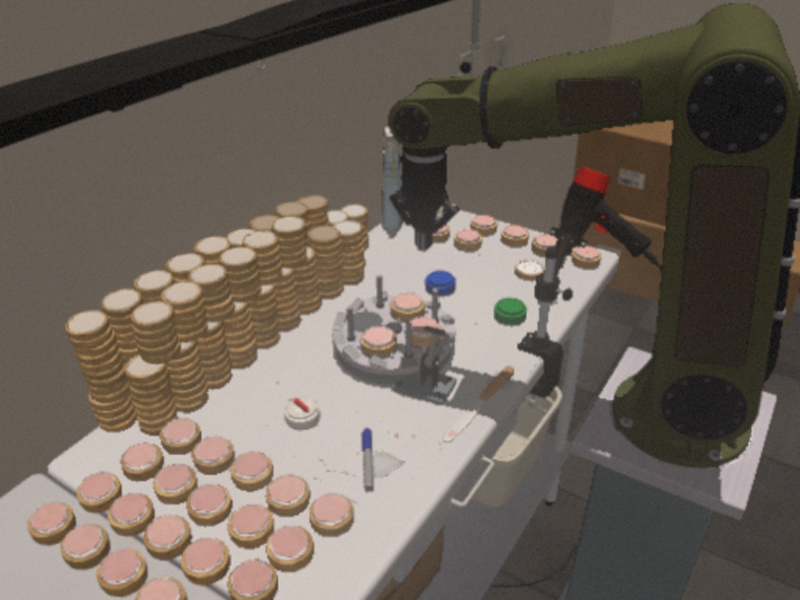

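```bash
python3 - <<'E'
from h import *
for fn in ["w0","w1","s1","d1"]:
    c=load(fn); P=cloud(c)
    print(fn,"table z",np.median(P[...,2][(abs(P[...,2])<15)&(P[...,0]>420)&(P[...,0]<700)]))
    m=(P[...,2]>108)&(P[...,2]<135)&(P[...,0]>380)&(P[...,0]<720)&(P[...,1]>-60)&(P[...,1]<300)
    n,l,st,ce=cv2.connectedComponentsWithStats(m.astype(np.uint8))
    for i in range(1,n):
        if st[i,4]>6:
            p=P[l==i]; print(st[i,4],ce[i].round(),np.median(p,0).round(1),p.min(0).round(),p.max(0).round())
    m=(P[...,2]>40)&(P[...,2]<50)&(P[...,0]>420)&(P[...,0]<700)&(P[...,1]>-60)&(P[...,1]<260)
    p=P[m]; print("dial",p.min(0).round(),p.max(0).round())
c=load("w1"); im=c["image"][70:270,170:430]; cv2.imwrite("pics/w1z.png",cv2.resize(im,None,fx=3,fy=3,interpolation=cv2.INTER_CUBIC))
c0=load("w0")
for a,b in [((405,125),(493,286)),((175,22),(344,248)),((140,27),(316,250)),((210,15),(373,245))]:
    print(tri(c0,[a],c,[b],1.5625))
E
```

```text
w0 table z -0.11535692572795142
237 [177.  10.] [489.4 152.6 119.1] [483. 148. 108.] [494. 159. 122.]
745 [111.  15.] [437.6 148.4 125.2] [415. 142. 119.] [457. 156. 128.]
168 [334. 139.] [625.8  46.4 119.7] [621.  40. 108.] [633.  52. 122.]
154 [203. 155.] [504.4  32.1 119.3] [498.  25. 108.] [509.  37. 121.]
dial [420. -22.  40.] [681. 182.  50.]
w1 table z -0.2382743568242347
133 [380. 140.] [609.  170.3 119.2] [606. 164. 108.] [616. 176. 121.]
108 [267. 153.] [487.2 155.6 119.5] [482. 149. 108.] [494. 160. 121.]
420 [219. 158.] [435.5 151.5 125.1] [414. 143. 108.] [456. 159. 128.]
113 [378. 240.] [625.1  48.1 118.4] [621.  41. 108.] [632.  52. 121.]
47 [281. 251.] [506.3  34.2 118.8] [503.  25. 108.] [509.  37. 121.]
dial [422. -23.  40.] [681. 223.  50.]
s1 table z 0.38843840165634447
27 [245. 140.] [608.6 165.9 117.8] [605. 162. 109.] [615. 175. 122.]
26 [209. 164.] [486.7 150.8 119.2] [481. 147. 109.] [493. 159. 123.]
21 [278. 165.] [624.1  43.9 118.7] [620.  39. 111.] [631.  50. 123.]
64 [192. 172.] [433.8 145.6 125.5] [415. 139. 110.] [454. 153. 131.]
30 [241. 191.] [501.1  27.5 118.7] [497.  24. 108.] [509.  35. 123.]
dial [420. -25.  40.] [679. 224.  50.]
d1 table z -1.4634563130330207
13 [242. 178.] [623.8  51.2 115.7] [619.  44. 108.] [631.  55. 119.]
13 [278. 187.] [499.7  35.2 116.1] [495.  30. 108.] [504.  38. 120.]
18 [223. 198.] [606.4 172.7 115.6] [603. 166. 108.] [615. 177. 121.]
18 [261. 208.] [484.2 158.2 113.9] [480. 149. 109.] [491. 164. 121.]
62 [277. 212.] [431.7 153.9 120.9] [414. 147. 108.] [455. 160. 126.]
dial [422. -23.  40.] [679. 226.  50.]
(array([558.08762591, 100.67899819,  52.95918614]), np.float64(0.3820196403360527))
(array([436.7472623 , 149.96216124, 122.09373616]), np.float64(0.041663449711353655))
(array([417.2500166 , 148.47051938, 121.60730378]), np.float64(0.015131652890215853))
(array([456.62100913, 152.27417687, 123.84688564]), np.float64(0.3039616634197343))
```

View pics/w1z.png

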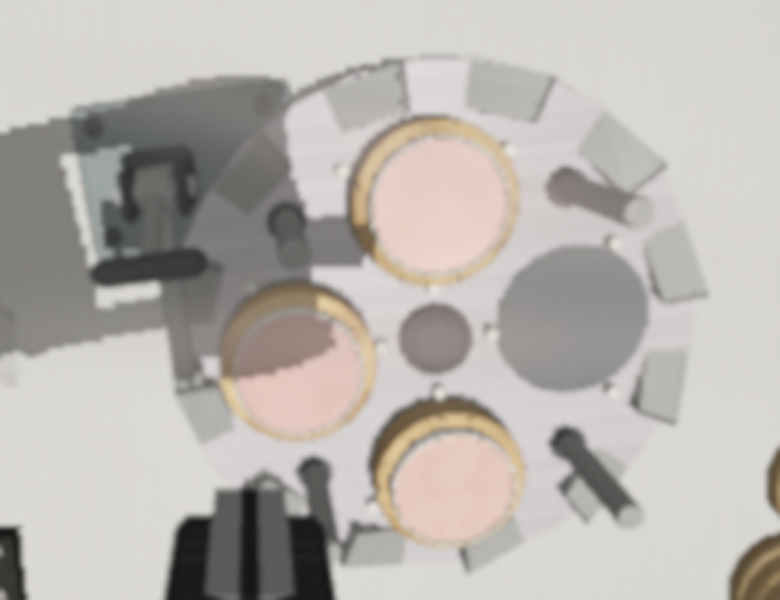

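```bash
python3 - <<'E'
from h import *
for fn in ["w1","s1","d1"]:
    P=cloud(load(fn)); m=(P[...,2]>100)&(P[...,0]>330)&(P[...,0]<780)&(P[...,1]>-150)&(P[...,1]<330)
    p=P[m]; H={}
    for x,y,z in p: 
        k=(int(x//40*40),int(y//40*40)); H.setdefault(k,[]).append(z)
    print(fn,{k:int(np.percentile(v,95)) for k,v in sorted(H.items()) if len(v)>5})
E
```

```text
w1 {(400, 120): 361, (400, 160): 103, (440, 80): 324, (440, 120): 365, (440, 200): 413, (480, 0): 120, (480, 120): 364, (520, 120): 363, (600, 40): 120, (600, 160): 120, (720, -120): 135, (720, -80): 136, (720, -40): 136, (720, 0): 151, (720, 200): 103, (760, -120): 137, (760, -80): 136, (760, -40): 153, (760, 0): 153, (760, 40): 136, (760, 80): 134, (760, 120): 116, (760, 160): 112, (760, 200): 104}
s1 {(320, 0): 569, (320, 40): 596, (320, 80): 602, (320, 120): 596, (360, 40): 583, (360, 80): 595, (360, 120): 594, (400, 40): 566, (400, 80): 567, (400, 120): 561, (400, 160): 564, (440, 40): 559, (440, 80): 550, (440, 120): 551, (440, 160): 558, (480, 0): 121, (480, 40): 551, (480, 80): 551, (480, 120): 549, (480, 160): 548, (520, 80): 365, (520, 120): 369, (600, 40): 122, (600, 160): 121, (720, -160): 595, (720, -120): 583, (720, -80): 138, (720, -40): 151, (720, 0): 152, (720, 200): 136, (720, 240): 220, (760, -120): 138, (760, -80): 138, (760, -40): 155, (760, 0): 156, (760, 40): 138, (760, 80): 223, (760, 120): 223, (760, 160): 223, (760, 200): 221, (760, 240): 223, (760, 280): 224, (760, 320): 223}
d1 {(320, 80): 600, (320, 120): 592, (320, 160): 558, (360, 80): 594, (360, 120): 592, (360, 160): 564, (400, 40): 565, (400, 80): 561, (400, 120): 454, (400, 160): 558, (440, 40): 559, (440, 80): 557, (440, 120): 548, (440, 160): 550, (480, 0): 119, (480, 80): 553, (480, 120): 454, (480, 160): 539, (520, 120): 363, (600, 40): 118, (600, 160): 118, (720, -160): 606, (720, -120): 607, (720, -80): 602, (720, -40): 607, (720, 0): 601, (720, 40): 606, (720, 80): 603, (720, 120): 602, (720, 160): 601, (720, 200): 601, (720, 240): 602, (720, 280): 603, (720, 320): 604, (760, -160): 610, (760, -120): 613, (760, -80): 613, (760, -40): 613, (760, 0): 612, (760, 40): 610, (760, 80): 607, (760, 120): 605, (760, 160): 605, (760, 200): 601, (760, 240): 602, (760, 280): 603, (760, 320): 604}
```

```bash
python3 - <<'E'
from h import *
bot.move_to([430,108,200],DOWN)
bot.servo_line([430,108,125],speed=100)
grab("side","d2")
bot.servo_line([428,150,125],speed=60)
print(bot.read_state()["ft_force"])
bot.servo_line([426,188,125],speed=60)
s=bot.read_state();print(s["ft_force"],s["clock"],s["ee_pos"])
bot.servo_line([427,150,125],speed=100)
bot.servo_line([427,130,230],speed=150)
bot.move_to([470,130,290],DOWN)
c=grab("wrist","w2"); grab("scene","s2"); grab("side","d3")
P=cloud(c);m=(P[...,2]>95)&(P[...,2]<135)&(P[...,0]>380)&(P[...,0]<720)&(P[...,1]>-60)&(P[...,1]<300)
n,l,st,ce=cv2.connectedComponentsWithStats(m.astype(np.uint8))
for i in range(1,n):
    if st[i,4]>6: p=P[l==i]; print(st[i,4],ce[i].round(),np.median(p,0).round(1),p.min(0).round(),p.max(0).round())
print(bot.read_state()["clock"])
im=c["image"][70:270,170:430]; cv2.imwrite("pics/w2z.png",cv2.resize(im,None,fx=3,fy=3,interpolation=cv2.INTER_CUBIC))
E
```

```text
[-0.00937459 -0.06619751 -0.23703001]
[  1.11581436 -13.49990393   1.26564099] 4.8583 [426.02840708 187.31269967 124.93158454]
503 [212. 107.] [429.6 204.6 116.5] [408. 186.  95.] [449. 212. 120.]
188 [379. 139.] [608.3 170.4 116.7] [605. 164.  95.] [617. 176. 121.]
133 [267. 152.] [487.  156.1 119.2] [482. 149.  95.] [494. 160. 121.]
285 [221. 163.] [436.6 144.1 116.2] [430. 129.  95.] [442. 158. 135.]
7 [227. 185.] [444.3 124.3 133.6] [443. 123. 132.] [445. 125. 135.]
65 [224. 196.] [440.7 111.9 133.2] [434. 108. 126.] [447. 117. 135.]
171 [376. 238.] [624.6  48.6 113.5] [621.  41.  95.] [632.  52. 121.]
78 [280. 248.] [505.6  35.4 112.2] [500.  27.  96.] [509.  37. 121.]
6.8083
```

View pics/w2z.png

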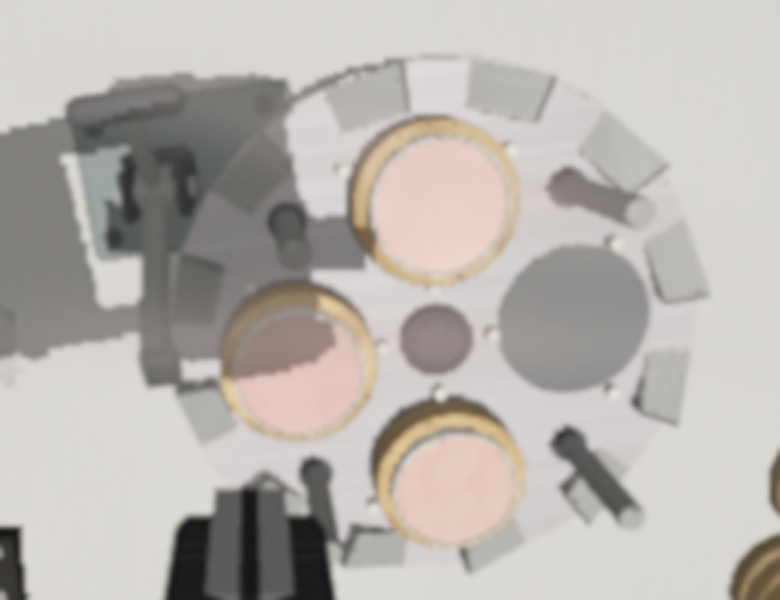

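```bash
cat > push.py <<'E'
from h import *
H=np.array([556.5,100.2]); TH0=np.arctan2(46.5-100.2,625.8-556.5)
def pose(phi,off,z):
    th=TH0+phi; r=np.array([np.cos(th),np.sin(th)]); t=np.array([-np.sin(th),np.cos(th)])
    p=H+88*r+off*t
    M=R.from_euler("z",th).as_matrix()@q2R(DOWN)
    return [p[0],p[1],z],R2q(M)
def look(tag):
    bot.move_to([470,130,290],DOWN)
    c=grab("wrist","w"+tag); grab("scene","s"+tag); grab("side","d"+tag)
    P=cloud(c);m=(P[...,2]>95)&(P[...,2]<135)&(P[...,0]>380)&(P[...,0]<720)&(P[...,1]>-60)&(P[...,1]<300)
    n,l,st,ce=cv2.connectedComponentsWithStats(m.astype(np.uint8))
    for i in range(1,n):
        if st[i,4]>6: p=P[l==i]; print(st[i,4],ce[i].round(),np.median(p,0).round(1),p.min(0).round(),p.max(0).round())
    im=c["image"][70:270,170:430]; cv2.imwrite(f"pics/w{tag}z.png",cv2.resize(im,None,fx=3,fy=3,interpolation=cv2.INTER_CUBIC))
    print(bot.read_state()["clock"])
E
python3 - <<'E'
from push import *
bot.move_to(*pose(0,30,200))
p,q=pose(0,30,107); bot.servo_line(p,q,speed=120)
p,q=pose(0,18,107); bot.servo_line(p,q,speed=60)
for phi in np.linspace(0,-0.47,8)[1:]:
    p,q=pose(phi,17,107); bot.servo_line(p,q,speed=50)
    print(round(phi,2),bot.read_state()["ft_force"].round(1))
p,q=pose(-0.47,32,107); bot.servo_line(p,q,speed=60)
p,q=pose(-0.47,32,200); bot.servo_line(p,q,speed=150)
look("4")
E
```

```text
-0.07 [-0.2 -0.3  0.2]
-0.13 [-0.8  0.7 -0.1]
-0.2 [-0.  -0.1 -0.3]
-0.27 [ 0.3  0.  -0.4]
-0.34 [ 1.  -0.3 -0.5]
-0.4 [0.  0.2 0.3]
-0.47 [ 0.  -0.1  0.7]
494 [211. 106.] [429.6 204.5 116.7] [408. 187.  95.] [449. 212. 120.]
139 [296. 130.] [518.  179.9 119.4] [513. 173.  96.] [525. 185. 122.]
291 [221. 163.] [436.6 143.5 116.8] [430. 130.  95.] [442. 158. 135.]
206 [396. 166.] [633.3 139.2 114.9] [630. 132.  95.] [642. 144. 121.]
66 [224. 195.] [441.2 112.1 132.6] [433. 108. 127.] [447. 120. 135.]
121 [258. 225.] [478.   66.5 114.4] [473.  62.  95.] [484.  68. 122.]
165 [349. 255.] [593.3  24.1 113.6] [589.  16.  95.] [601.  27. 122.]
13.0167
```

View pics/w4z.png

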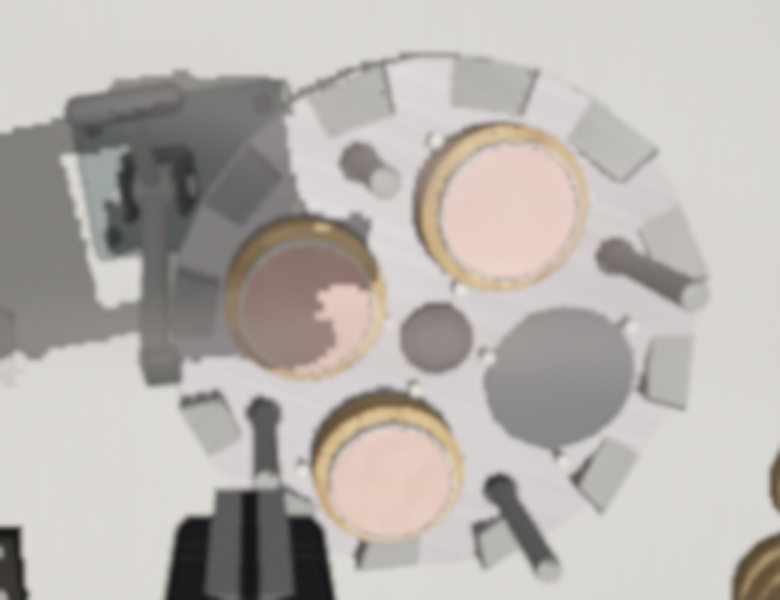

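The dial has turned about −0.46 rad, going by how the posts moved. The tins are in their pockets and the pawl is still up. Next I'll push the bar back from the +y side.

```bash
python3 - <<'E'
from push import *
bot.move_to([426,240,220],DOWN)
bot.servo_line([426,240,123],speed=100)
bot.servo_line([427,205,123],speed=60)
print(bot.servo_line([428,174,123],speed=40,until_force=12)); s=bot.read_state(); print(s["ee_pos"],s["ft_force"])
bot.dwell(0.3)
bot.servo_line([428,215,123],speed=100)
bot.servo_line([428,220,220],speed=150)
look("5")
E
```

```text
False
[428.0356657  174.10243003 123.02568541] [-0.18314785 -0.50592721 -0.14935295]
136 [297. 130.] [517.9 180.  119.5] [513. 173.  95.] [525. 185. 121.]
465 [219. 157.] [435.3 151.8 125. ] [415. 143.  95.] [457. 164. 128.]
201 [397. 167.] [633.4 139.1 114.7] [630. 132.  95.] [642. 144. 122.]
123 [258. 225.] [477.5  66.5 113.2] [473.  62.  96.] [484.  69. 121.]
168 [350. 255.] [593.3  24.2 113.2] [589.  16.  96.] [601.  27. 121.]
18.7667
```

View pics/w5z.png

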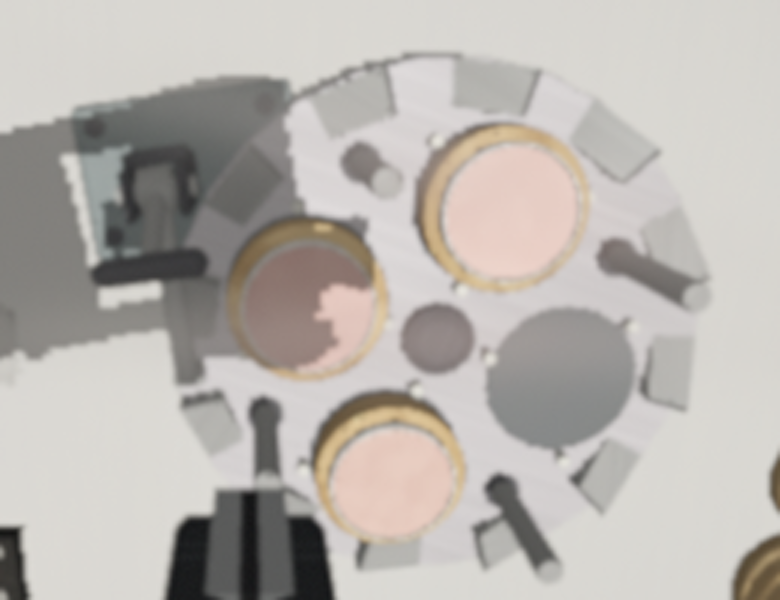

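The bar looks back where it started. Before handing in, I'll compare the before and after frames for the pawl, dial angle, tins and loose things.

```bash
python3 - <<'E'
from h import *
a,b=load("w1"),load("w5"); print(a["t"].round(2),b["t"].round(2))
PA,PB=cloud(a),cloud(b)
def sel(P,lo,hi): m=np.all((P>lo)&(P<hi),-1); p=P[m]; return len(p),np.median(p,0).round(2),p.min(0).round(1),p.max(0).round(1)
for n,lo,hi in [("bar",(405,130,112),(465,175,135)),("nose/arm",(436,95,50),(462,120,75))]:
    print(n,sel(PA,lo,hi),sel(PB,lo,hi))
H=np.array([556.5,100.2])
def tops(P):
    m=(np.all((P>(465,0,117.5))&(P<(660,220,124)),-1)); n,l,s,c=cv2.connectedComponentsWithStats(m.astype(np.uint8))
    return [np.median(P[l==i],0)[:2] for i in range(1,n) if s[i,4]>8]
A,B=tops(PA),tops(PB)
for t in (A,B): print([(p.round(1),round(np.degrees(np.arctan2(*(p-H)[::-1])),1)) for p in t])
# tins: pink/tin tops z 70-80
for P in (PA,PB):
    m=(np.all((P>(440,-20,72))&(P<(670,220,80)),-1)); n,l,s,c=cv2.connectedComponentsWithStats(cv2.erode(m.astype(np.uint8),np.ones((3,3))))
    for i in range(1,n):
        if s[i,4]>150:
            (x,y),r=cv2.minEnclosingCircle(P[l==i][:,:2].astype(np.float32)); d=np.array([x,y])-H
            print("tin",round(x,1),round(y,1),"r",round(r,1),"rad",np.hypot(*d).round(1),"ang",np.degrees(np.arctan2(d[1],d[0])).round(1),"z",np.median(P[l==i][:,2]).round(1))
for k in ("s","d"):
    d=cv2.absdiff(load(k+"1")["image"],load(k+"5")["image"]).max(2)
    n,l,s,c=cv2.connectedComponentsWithStats(cv2.morphologyEx((d>40).astype(np.uint8),cv2.MORPH_CLOSE,np.ones((5,5))))
    print(k,[(s[i][:5].tolist()) for i in range(1,n) if s[i,4]>15])
E
```

```text
[471.66 215.25 413.58] [471.79 214.98 412.53]
bar (401, array([435.7 , 151.37, 125.27]), array([413.8, 143.2, 112.1]), array([456. , 157.3, 127.8])) (405, array([435.41, 151.32, 125.27]), array([414.6, 142.9, 112.4]), array([456.5, 157.6, 127.9]))
nose/arm (184, array([443.28, 107.13,  69.96]), array([436.5,  95.2,  50.1]), array([461.6, 120. ,  72.8])) (202, array([443.12, 111.32,  69.69]), array([436.1,  95.1,  50. ]), array([461.1, 119.8,  72.5]))
[(array([610.7, 170.1]), np.float64(52.2)), (array([488.1, 154.7]), np.float64(141.4)), (array([626.3,  46.7]), np.float64(-37.5)), (array([506.3,  32.1]), np.float64(-126.4))]
[(array([519. , 179.1]), np.float64(115.4)), (array([636., 138.]), np.float64(25.4)), (array([477.9,  64.9]), np.float64(-155.8)), (array([594.5,  22. ]), np.float64(-64.1))]
tin 549.9 164.2 r 27.7 rad 64.3 ang 95.9 z 73.4
tin 492.8 91.8 r 27.3 rad 64.2 ang -172.5 z 74.3
tin 566.1 35.1 r 27.9 rad 65.8 ang -81.6 z 74.0
tin 579.1 161.4 r 27.7 rad 65.2 ang 69.8 z 73.5
tin 495.9 121.4 r 27.3 rad 64.2 ang 160.7 z 74.2
tin 536.1 38.3 r 27.6 rad 65.2 ang -108.2 z 73.9
s [[201, 139, 80, 79, 2470], [280, 170, 8, 4, 20], [283, 185, 7, 5, 31]]
d [[221, 176, 70, 59, 1656], [221, 189, 9, 9, 41]]
```

View pics/d5.png

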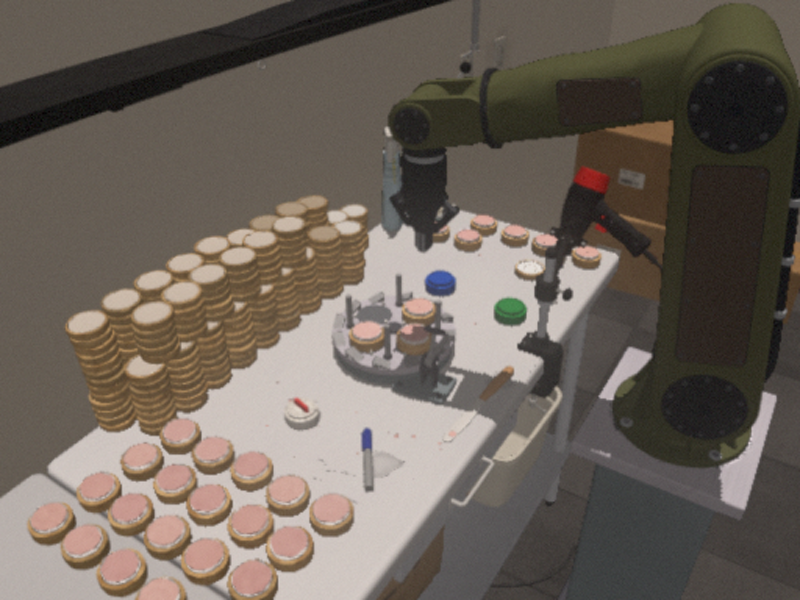

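```bash
python3 -c "
from rig import bot
bot.finish_job(); print(bot.read_state()['clock'])"
```

```text
the job is handed in; nothing more can be done
the job is handed in; nothing more can be done
```

I handed the job in with the dial one notch back and the pawl down in the next gullet; `finish_job` gives no verdict. With the gripper closed, I tipped the thumb bar over toward +y so the pawl stayed up. I then pushed the post beside the empty pocket clockwise along an arc, and tipped the bar back from the other side.

Last checks before hand-in, at about 19 s of the 54 s:
- **Dial:** the four posts had turned about −26 to −29° (the three clean ones −26 to −27°). I take that as −0.46 rad, inside the −0.55 to −0.38 window.
- **Pawl:** in the wrist view it was clearly up before the dial was pushed. At the end the bar was back within 0.3 mm of its starting place.
- **Tins:** all three turned with the dial and sit 64–65 mm from its axis, at the same height as before.
- **Surroundings:** the scene and side pictures changed only in the feeder area, so the timer, marker and lid did not move. The arm was parked clear, touching nothing.

**Disagreements:**
- **Fourth post:** it read about −29° against −26 to −27° for the others. It was partly hidden behind the gripper in the first view.
- **Camera views:** before the first push, the scene and side views differed by up to 8 mm in y on the same points, so I relied on the wrist camera.
- **Forces:** the only notable reading was about 13 N, when the pawl was pushed against its stop.

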